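# Rock the fruit tub to fill the crate

### The arm

A 6-joint arm with a two-finger parallel gripper is mounted at the origin on the work surface. World frame = base frame: x ahead of the robot, y to its left, z up, the work surface at z = 0. Lengths are in m, angles in rad, forces in N, time in s.
With the tool pointing down it reaches from about 0.425 to 0.925 m from the base axis. Payload 12.5 kg.
Tool frame: the origin (TCP) lies at the very end of the fingers, on their centre line; the grasp point (between the pads) lies 19 mm behind it; z points along the fingers, x is the direction in which the jaws open and shut, and the axes are right-handed (so a half turn about z gives the same grasp; the last joint's range is limited). The gripper opens to 85 mm and grips with 20 to 120 N. Pads are 22 mm wide; open, the fingers measure 114 mm over their backs; the gripper's body (76 mm by 85 mm) begins 54 mm behind the grasp point. The pads swing forward as they close: fully open they stand 13 mm farther back than shut.
Start: joints at [1.128, 0.491, 1.559, -0, 1.092, -0.106], TCP at [0.207, 0.59, 0.231] pointing down, gripper open.
Joint ranges: [-3.1, 3.1], [-0.84, 2.19], [0.05, 2.79], [-1.13, 4.28], [0.06, 2.93], [-2.69, 2.69]. Speed limits (rad/s): [2.22, 2.22, 2.79, 3.14, 3.14, 3.14].

### API

Orientations are given as [roll, pitch, yaw] about the fixed x, y, z axes, in that order (R = Rz(yaw) Ry(pitch) Rx(roll)).
In Python, from plant import get_state, camera, hand_in, find_in gives the robot as it stands.
- The arm moves only by the tool drive_tool, never from a script. Its argument "motion" is a list of rows, each a list of 3 entries, a list of its own where there are three numbers: the opening, from 0 (shut) to 1 (fully open), then the shift along the tool's x, y, z in cm, then the turn, a rotation vector about the tool's x, y, z in degrees. A call has exactly 10 rows; each row is the pose to reach, as a shift and turn from the pose commanded when the call began, along the tool's axes at that moment; what a row does not reach only later rows make up. A row lasts 1/10 s, in which the tool goes at most 50 mm and 8.59 degrees, less where a joint would pass 70% of its speed; a pose out of reach is approached as far as the arm can. A call with a gripper value outside its range is refused whole. The fingers move at their own pace and stop on an object; "force" is the grip in N (left out, the last holds). Time passes only in rows, so rows that repeat a pose let the fingers close, or fill a call up. It gives the time, the measured TCP pose, the force and the opening at its end, in the units of the state.
- get_state(): the state, without advancing time (a new reading comes with each control period).
- camera(name): name is "scene" or "top"; returns a dict with "frame" (384x512x3 uint8, red, green, blue), "fovy" (degrees; the focal length in pixels is half the picture's height over the tangent of half this angle, whatever the lens; pixels are square), "cx", "cy" (the principal point, pixels), "dist_coeffs" ([k1, k2, p1, p2, k3] as OpenCV has them; the pictures are not rectified), "R" (3x3) and "t" (3): a world point X has camera coordinates R X + t. Camera axes: x right, y down, z forward; pixel columns grow to the right and rows downward; lengths in m; the calibration is good to about 2 mm. A picture is of the moment at which its call begins. There is no depth.
- hand_in(): hands the job in, once; it reports no verdict.
Trained networks look in a picture, given as the dict that the camera call returned (one of the last four; its "shot" number tells which), for a name from the list of things; names that differ only in an ending like _2 or _b are one class to them, and where a whole thing is asked for, a point or a joint stands for the part that bears it (a point fixed in the world has none). Each returns a list of dicts, best first, with "confidence" (0 to 1); they miss things now and then, are a little off and sometimes report something else, mostly with a low value. They report only what shows in the picture. A call takes as long as a camera call. They do not tell look-alikes from the thing itself.
- find_in(picture, thing): "centre" ([row, column] in pixels, amid what is visible of it).
The state is a dict: "time_s": time; "joints": joint angles; "qvel": joint speeds; "effort": joint torques, N m; "eef_pos": TCP position; "eef_rot": TCP orientation; "contact_force": force on the tool from outside, world axes, zero at the start; "moment": the same for the moment, N m; "width": opening from 0.0 (shut) to 1.0 (fully open).
Only numpy, scipy, OpenCV 4.12 (cv2) and the standard library are available. Lean on these libraries where they do the work, as an engineer would, in place of code of your own. Each camera call takes 0.05 s, during which the arm holds its last target. There are 200 camera calls.

### The job

Pour the four mandarins into the blue crate by rocking the heavy metal tub forward on its front foot by the red handle, without lifting the tub out of the groove in its stand. Then rock it back gently, never letting it fall, so that it again stands upright in the groove, and let go. Leave the lunch boxes, the bottle and the label roll where they are.

Things in the scene. Friction and masses are not known exactly. Their poses are not given: they have to be found in the camera images.
- tub: Heavy open metal tub, 1.3 to 2 kg without fruit: rock it, do not lift it. Origin: middle of the axis of its round front foot, a dark rod 16 mm thick, 130 mm long along y, lying in the stand's groove; the tub rocks about it. z up, +x the pouring direction. Base from x -150 to -14 mm, 140 mm wide, inner floor at z 10, rim at z 125 to 130, walls 4 mm, rear upright. Rubber pads under the rear.
- tub_lip (a point): Middle of the top edge of the tub's front wall, which leans out by 12 degrees: at x +12, z 125 mm in the tub's frame. Rocked forward, the tub balances at some 45 to 60 degrees, then wants to fall forward and must be held back; fruit rolls out from 65 to 80 degrees on, and all of it by 97. Beyond 105 this lip nears the crate's floor.
- tub_handle (a point): Middle of the tub's red round handle bar: 14 mm thick, along the tub's y, 100 mm free between two dark arms; at x -198, z 145 mm in the tub's frame (245 mm from the foot's axis, 48 mm behind the rear wall, 15 mm above the rim). It turns between fingers that keep pointing down, one on its -x and one on its +x side. 228 mm above the table at start, 330 at most; 7 to 11 N upward starts the rocking.
- stand: Fixed metal step, 75 mm high, 198 mm (x) by 200 mm (y), with two green strips near its front edge that form the groove. Its origin is at table height under the groove; z up, +x is the pouring direction. The top reaches from x = -182 to +16 mm.
- groove (a point): Middle of the groove on the stand, at the height of the foot's axis (83 mm above the table): the tub's origin coincides with it, but for up to 6 mm along the groove. The front strip is 8 mm high and the rear strip 4 mm, with 1.8 mm of play on either side of the foot.
- crate: Blue open crate, fixed, 260 mm (x) by 250 mm (y) by 80 mm high, walls 6 mm, standing just beyond the stand in the pouring direction. Origin: centre of its underside; z up.
- mandarin0: Orange mandarin with a green stem dot, a firm ball of 60 mm diameter, 90 g; the origin is its centre. At the start the four lie two by two on the tub's floor.
- mandarin1: Orange mandarin with a green stem dot, a firm ball of 60 mm diameter, 90 g; the origin is its centre. At the start the four lie two by two on the tub's floor.
- mandarin2: Orange mandarin with a green stem dot, a firm ball of 60 mm diameter, 90 g; the origin is its centre. At the start the four lie two by two on the tub's floor.
- mandarin3: Orange mandarin with a green stem dot, a firm ball of 60 mm diameter, 90 g; the origin is its centre. At the start the four lie two by two on the tub's floor.
- lunch_low: Bystander: round kraft lunch box with clear lid, 134 mm across, 60 mm high; another stands on it. Origin: centre of its underside.
- lunch_high: Bystander: the same kind of lunch box, on top of the first. Origin: centre of its underside.
- lunch_side: Bystander: the same kind of lunch box, beside the crate. Origin: centre of its underside.
- sauce: Bystander: amber sauce bottle, 64 mm across, 170 mm high, beside the stand. Origin: centre of its underside.
- label_roll: Bystander: white roll of label paper, 90 mm across, 40 mm high, near side of the stand. Origin: centre of its underside.
Things that resemble listed ones, but are neither listed nor needed, are in the scene too. Leave any turquoise or yellow look-alike of the mandarin0 alone.

How it is judged:
On the way, in this order (a step that is already met when the one before it is completed fails the run):
1. the tub is rocked forward by more than 57 degrees with its foot in the groove (angle between tub's own z axis and vertical above 1 rad and distance between tub and groove below 0.02 m), for 0.1 s.
2. all four mandarins are in the crate while the tub is still tipped by more than 28 degrees, its foot in the groove (x of mandarin0 in the frame of crate between -0.125 and 0.125 m and y of mandarin0 in the frame of crate between -0.12 and 0.12 m and z of mandarin0 in the frame of crate between 0.02 and 0.1 m and x of mandarin1 in the frame of crate between -0.125 and 0.125 m and y of mandarin1 in the frame of crate between -0.12 and 0.12 m and z of mandarin1 in the frame of crate between 0.02 and 0.1 m and x of mandarin2 in the frame of crate between -0.125 and 0.125 m and y of mandarin2 in the frame of crate between -0.12 and 0.12 m and z of mandarin2 in the frame of crate between 0.02 and 0.1 m and x of mandarin3 in the frame of crate between -0.125 and 0.125 m and y of mandarin3 in the frame of crate between -0.12 and 0.12 m and z of mandarin3 in the frame of crate between 0.02 and 0.1 m and distance between tub and groove below 0.02 m and angle between tub's own z axis and vertical above 0.5 rad), for 0.2 s.
At the end, for the whole second after the job is handed in: All four mandarins lie at rest inside the crate; the tub stands still and upright (within 4 degrees) with its foot in the groove (within 15 mm of its place, not more than 5 mm up) (x of mandarin0 in the frame of crate between -0.125 and 0.125 m and y of mandarin0 in the frame of crate between -0.12 and 0.12 m and z of mandarin0 in the frame of crate between 0.02 and 0.1 m and x of mandarin1 in the frame of crate between -0.125 and 0.125 m and y of mandarin1 in the frame of crate between -0.12 and 0.12 m and z of mandarin1 in the frame of crate between 0.02 and 0.1 m and x of mandarin2 in the frame of crate between -0.125 and 0.125 m and y of mandarin2 in the frame of crate between -0.12 and 0.12 m and z of mandarin2 in the frame of crate between 0.02 and 0.1 m and x of mandarin3 in the frame of crate between -0.125 and 0.125 m and y of mandarin3 in the frame of crate between -0.12 and 0.12 m and z of mandarin3 in the frame of crate between 0.02 and 0.1 m and linear speed of each of mandarin0, mandarin1, mandarin2, mandarin3 below 0.03 m/s and angle between tub's own z axis and vertical below 0.07 rad and horizontal distance between tub and groove below 0.015 m and z of tub in the frame of groove below 0.005 m and linear speed of tub below 0.02 m/s and angular speed of tub below 0.1 rad/s); the robot touches nothing.
It fails at once if the tub's front foot is lifted out of the groove or leaves it (more than 30 mm) (distance between tub and groove above 0.03 m).
It fails at once if the tub is let fall, forward or back (turns faster than 2.5 rad/s) (angular speed of tub above 2.5 rad/s).
It fails at once if a lunch box, the bottle or the label roll is moved by more than 30 mm (distance of any of lunch_low, lunch_high, lunch_side, sauce, label_roll from where it was at the start of the episode above 0.03 m).
It also fails if it takes over 56 s, if anything falls off the work surface, if the arm or the gripper's body presses on something with over 40 N, if the wrist force passes 120 N, or if a joint passes its speed limit or range.

## Working session

There is one attempt and no reset: what is moved stays moved. The work goes in short steps, Python scripts to look and compute and a tool call to move; the robot and the scene stay as the last step left them, time stands still between calls to the robot, and variables do not carry over. Pictures are saved under pics/ and viewed, about 8 in all and at most 12, crops included, and the job is handed in when it is done.

Besides the shell and the picture viewer there is one more tool, called after "Request:" as name(argument=value, ...), one argument or row to a line, values as JSON. drive_tool: Moves the arm, as the interface text tells. Its arguments: {"type":"object","properties":{"motion":{"type":"array"},"force":{"type":"number"}},"required":["motion"]}

```bash
mkdir -p pics
cat > h.py <<'E'
import numpy as np, cv2
from plant import get_state, camera, hand_in, find_in
from scipy.spatial.transform import Rotation as Ro
def K(p):
    f=192/np.tan(np.radians(p["fovy"])/2); return np.array([[f,0,p["cx"]],[0,f,p["cy"]],[0,0,1]])
def ray(p,rc):
    u=cv2.undistortPoints(np.array([[[rc[1],rc[0]]]],float),K(p),np.array(p["dist_coeffs"],float))[0,0]
    R=np.array(p["R"]);t=np.array(p["t"]); return -R.T@t, R.T@np.array([u[0],u[1],1])
def atz(p,rc,z):
    o,d=ray(p,rc); return o+d*(z-o[2])/d[2]
def proj(p,X):
    q=cv2.projectPoints(np.atleast_2d(X).astype(float),cv2.Rodrigues(np.array(p["R"],float))[0],np.array(p["t"],float),K(p),np.array(p["dist_coeffs"],float))[0][:,0]
    return q[:,::-1]
def tri(ps,rcs):
    A=np.zeros((3,3));b=np.zeros(3)
    for p,rc in zip(ps,rcs):
        o,d=ray(p,rc);d/=np.linalg.norm(d);M=np.eye(3)-np.outer(d,d);A+=M;b+=M@o
    return np.linalg.solve(A,b)
def save(n,p,crop=None,s=1):
    f=p["frame"][:,:,::-1]
    if crop: f=f[crop[0]:crop[1],crop[2]:crop[3]]
    cv2.imwrite("pics/"+n,cv2.resize(f,None,fx=s,fy=s,interpolation=cv2.INTER_CUBIC))
E
python3 - <<'E'
from h import *
ps=[camera(n) for n in("scene","top")]
for p,n in zip(ps,("scene","top")):
    save(n+"0.png",p,None,1.5)
    print(n,p["fovy"],-np.array(p["R"]).T@p["t"])
    for th in("tub","tub_handle","stand","crate","mandarin0","sauce","label_roll","lunch_high","lunch_side"):
        for r in find_in(p,th)[:5 if 'mand' in th else 2]: print(th,np.round(r["centre"],1),round(r["confidence"],2),np.round(atz(p,r["centre"],{'tub_handle':.228,'crate':.04,'stand':.075}.get(th,.1)),3))
s=get_state();print(s)
E
```

```text
scene 56.78392622826625 [0.88931863 0.22973491 0.86656434]
tub [200.4 293.1] 0.93 [ 0.517 -0.082  0.1  ]
tub_handle [191.1 303.4] 0.87 [ 0.546 -0.032  0.228]
stand [240.5 283.4] 0.73 [ 0.602 -0.024  0.075]
stand [211.  305.4] 0.16 [ 0.503 -0.048  0.075]
crate [287.1 377.1] 0.95 [0.505 0.198 0.04 ]
crate [187.1 290.2] 0.68 [ 0.463 -0.144  0.04 ]
mandarin0 [201.9 317.5] 0.83 [ 0.473 -0.038  0.1  ]
mandarin0 [186.  292.1] 0.8 [ 0.488 -0.116  0.1  ]
mandarin0 [201.8 279.8] 0.67 [ 0.545 -0.101  0.1  ]
mandarin0 [157.9 266. ] 0.58 [ 0.478 -0.231  0.1  ]
mandarin0 [213.5 306.4] 0.48 [ 0.518 -0.033  0.1  ]
sauce [241.2 222.1] 0.7 [ 0.723 -0.11   0.1  ]
label_roll [187.9 349. ] 0.52 [ 0.381 -0.015  0.1  ]
label_roll [291.1 382.2] 0.24 [0.532 0.213 0.1  ]
lunch_high [105.  223.6] 0.61 [ 0.439 -0.473  0.1  ]
lunch_side [332.9 280. ] 0.75 [0.758 0.132 0.1  ]
top 51.96465038955867 [ 0.48736683 -0.14375399  1.28203953]
tub [213.9 228.7] 0.8 [ 0.528 -0.047  0.1  ]
tub_handle [211.3 225.4] 0.92 [ 0.53  -0.048  0.228]
stand [219.9 260. ] 0.67 [ 0.511 -0.14   0.075]
crate [224.  155.1] 0.73 [0.497 0.1
[... 523 characters left out ...]
h_side [210.1 221.4] 0.2 [ 0.539 -0.025  0.1  ]
{'time_s': 1.0, 'joints': array([ 1.12840569e+00,  4.90884442e-01,  1.55890824e+00, -3.79671306e-05,
        1.09173278e+00, -1.05560542e-01]), 'qvel': array([ 0.00058655,  0.00019697,  0.00137544, -0.00016707, -0.00016773,
        0.00127916]), 'effort': array([-2.20874805e-03, -6.18292093e+01, -2.61848116e+01, -1.58064768e-04,
        3.94629988e-04,  1.78520537e-06]), 'eef_pos': array([0.20652499, 0.58989419, 0.23133377]), 'eef_rot': array([ 3.14155207e+00, -6.32683977e-05,  1.23398373e+00]), 'contact_force': array([ 0.19454675,  0.57811213, -0.35972197]), 'moment': array([-0.03152353, -0.01875244, -0.06791525]), 'width': 0.9981956453488298}
```

View pics/scene0.png

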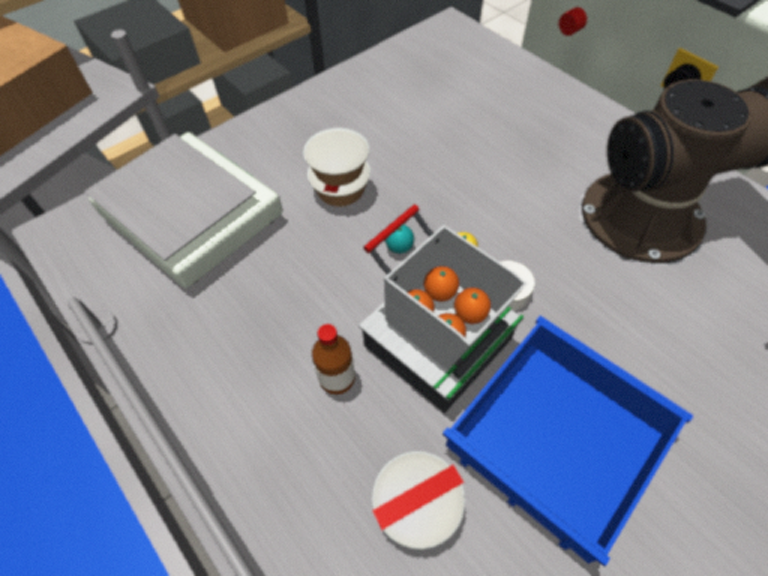

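View pics/top0.png

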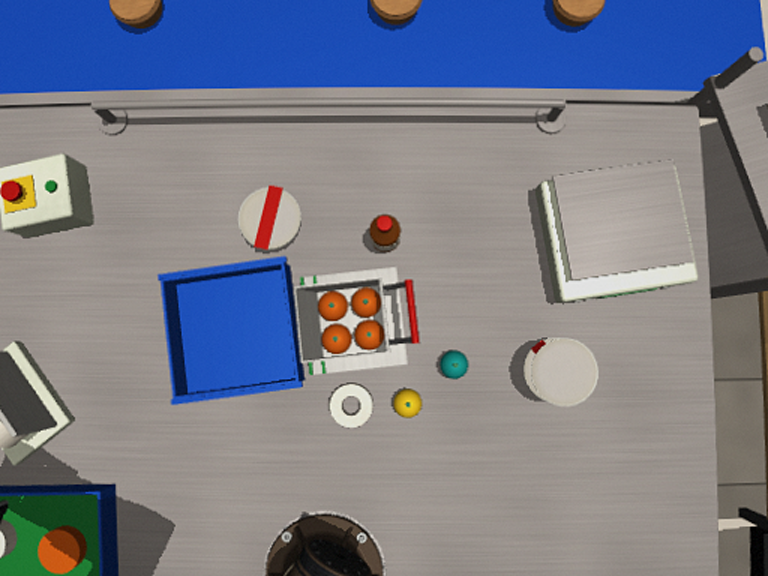

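Scene view: the tub's red bar runs from (367,247) to (417,209) in the enlarged view, the crate is front right, and the turquoise look-alike lies behind the bar. Top view: the bar runs from (408,281) to (416,342), and pouring goes left, roughly world +y. I'll measure the bar ends, the crate corners and the obstacles.

Run:
```python
from h import *
ps=[camera(n) for n in("scene","top")]
ends=[]
for p,box in zip(ps,((130,175,235,290),(180,235,260,285))):
    f=p["frame"].astype(int);m=np.zeros(f.shape[:2],bool)
    r0,r1,c0,c1=box
    m[r0:r1,c0:c1]=((f[...,0]>110)&(f[...,1]<70)&(f[...,2]<70))[r0:r1,c0:c1]
    P=np.argwhere(m).astype(float);c=P.mean(0);w=np.linalg.svd(P-c,full_matrices=False)[2][0];s=(P-c)@w
    e=np.array([c+w*s.min(),c+w*s.max()]);e=e[np.argsort(e[:,0])];print(len(P),np.round(e,1),np.round(c,1))
    g=[atz(p,x,.228) for x in e];print(np.round(g,4));ends.append(e)
# scene: top row end ; match by world x
for i,j in((0,0),(1,1),(0,1),(1,0)):print(i,j,np.round(tri(ps,[ends[0][i],ends[1][j]]),4))
p=ps[1]
# crate top corners, view coords /1.5
for v in((160,275),(287,258),(302,384),(173,403)):print('crate',np.round(atz(p,(v[1]/1.5,v[0]/1.5),.08),3))
for n,z,v in(('teal',.03,(454,364)),('yel',.03,(407,403)),('roll',.04,(351,405)),('sauce',.17,(385,222)),('standrearR',.075,(398,268)),('standrearL',.075,(407,363)),('lunch',.12,(561,371))):print(n,np.round(atz(p,(v[1]/1.5,v[0]/1.5),z),3))
```

```text
201 [[137.6 277.5]
 [166.4 243.3]] [151.9 260.6]
[[ 0.4848 -0.1824  0.228 ]
 [ 0.6011 -0.1692  0.228 ]]
190 [[186.8 271.9]
 [228.2 276.6]] [207.5 274.2]
[[ 0.5966 -0.1726  0.228 ]
 [ 0.4858 -0.1851  0.228 ]]
0 0 [ 0.5656 -0.1454  0.326 ]
1 1 [ 0.5181 -0.2144  0.1149]
0 1 [ 0.4849 -0.1842  0.2268]
1 0 [ 0.5977 -0.1731  0.2212]
crate [0.622 0.337 0.08 ]
crate [0.657 0.072 0.08 ]
crate [0.401 0.037 0.08 ]
crate [0.36 0.3  0.08]
teal [ 0.44  -0.275  0.03 ]
yel [ 0.359 -0.176  0.03 ]
roll [ 0.355 -0.06   0.04 ]
sauce [ 0.714 -0.131  0.17 ]
standrearR [ 0.638 -0.157  0.075]
standrearL [ 0.444 -0.175  0.075]
lunch [ 0.43  -0.476  0.12 ]
```

Request:
drive_tool(
  motion=[
    [0.45, [-2, 4, -3], [0, 0, -5]],
    [0.45, [-5, 8, -6], [0, 0, -10]],
    [0.45, [-7.4, 12.5, -7], [0, 0, -15]],
    [0.45, [-9.9, 17, -7], [0, 0, -20]],
    [0.45, [-12.4, 21.4, -7], [0, 0, -26]],
    [0.45, [-15, 25.8, -7], [0, 0, -26]],
    [0.45, [-17.4, 30.2, -7], [0, 0, -26]],
    [0.45, [-20, 34.6, -7], [0, 0, -26]],
    [0.45, [-22.4, 38.9, -7], [0, 0, -26]],
    [0.45, [-22.4, 38.9, -7], [0, 0, -26]],
  ],
  force=40,
)

```text
time_s: 2.1
eef_pos: [0.502, 0.2468, 0.3012]
eef_rot: [3.141, 0.0, 1.685]
contact_force: [-0.6, 0.5, -0.7]
width: 0.448
```

Request:
drive_tool(
  motion=[
    [0.45, [-4.5, -0.1, 0], [0, 0, 0]],
    [0.45, [-9.3, -0.2, 0], [0, 0, 0]],
    [0.45, [-14.1, -0.3, 0], [0, 0, 0]],
    [0.45, [-19, -0.4, 0], [0, 0, 0]],
    [0.45, [-24, -0.5, 0], [0, 0, 0]],
    [0.45, [-29, -0.6, 0], [0, 0, 0]],
    [0.45, [-34, -0.7, 0], [0, 0, 0]],
    [0.45, [-38.5, -0.8, 0], [0, 0, 0]],
    [0.45, [-42.6, -0.9, 0], [0, 0, 0]],
    [0.45, [-42.6, -0.9, 0], [0, 0, 0]],
  ],
)

```text
time_s: 3.1
eef_pos: [0.5406, -0.178, 0.3008]
eef_rot: [-3.141, 0.0, 1.684]
contact_force: [-0.2, 0.9, -0.2]
width: 0.446
```

Run:
```python
from h import *
ps=[camera(n) for n in("scene","top")]
s=get_state();print(s["eef_pos"],s["eef_rot"])
a=cv2.resize(ps[0]["frame"][100:250,200:350,::-1],(400,400),interpolation=2);b=cv2.resize(ps[1]["frame"][150:300,180:330,::-1],(400,400),interpolation=2)
cv2.imwrite("pics/c1.png",np.hstack([a,b]))
for p,o in zip(ps,((100,200),(150,180))):print((proj(p,[s["eef_pos"],[.5415,-.1775,.228]])-o)*400/150)
```

```text
[ 0.54029749 -0.17451474  0.30097668] [-3.14123774e+00 -6.17173337e-04  1.68629828e+00]
[[ 78.50345562 165.50221921]
 [135.65944575 162.38957378]]
[[149.98385923 249.23148181]
 [152.709078   249.92919222]]
```

View pics/c1.png

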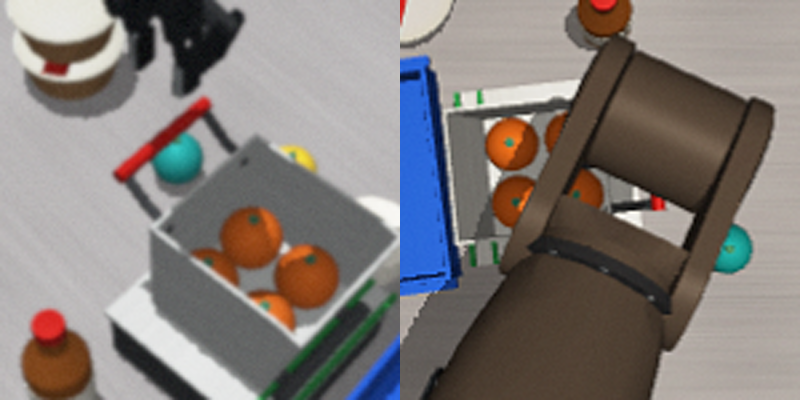

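Left crop: the fingers (185,85) are above and over the red bar; the bar's middle is predicted at (162,136), which matches. Right crop: the arm hides the bar. I'll descend.

Request:
drive_tool(
  motion=[
    [0.45, [0, 0, 2], [0, 0, 0]],
    [0.45, [0, 0, 4], [0, 0, 0]],
    [0.45, [0, 0, 5.5], [0, 0, 0]],
    [0.45, [0, 0, 6.5], [0, 0, 0]],
    [0.45, [0, 0, 7.5], [0, 0, 0]],
    [0.45, [0, 0, 8.3], [0, 0, 0]],
    [0.45, [0, 0, 9], [0, 0, 0]],
    [0.45, [0, 0, 9.2], [0, 0, 0]],
    [0.45, [0, 0, 9.2], [0, 0, 0]],
    [0.45, [0, 0, 9.2], [0, 0, 0]],
  ],
)

```text
time_s: 4.2
eef_pos: [0.5406, -0.1743, 0.2096]
eef_rot: [3.141, 0.0, 1.688]
contact_force: [-0.3, -0.4, -0.0]
width: 0.449
```

Run:
```python
from h import *
p=camera("scene")
save("c2.png",p,(100,220,220,340),5)
s=get_state();print(s["eef_pos"],s["contact_force"],s["width"])
```

```text
[ 0.54059838 -0.1743181   0.20968301] [-0.34748732 -0.78509309  1.27896203] 0.45305280104732004
```

View pics/c2.png

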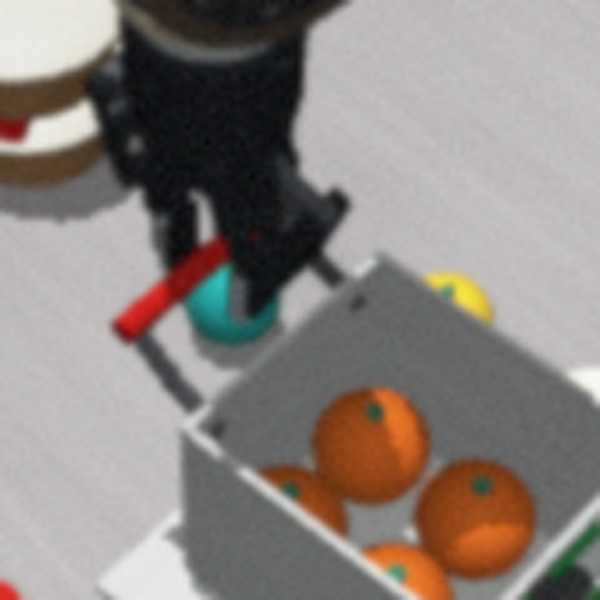

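The bar passes between the two fingers, one at (180,230) behind it and one at (260,270) on the tub side, with no contact. I'll close.

Request:
drive_tool(
  motion=[
    [0.3, [0, 0, 0], [0, 0, 0]],
    [0.2, [0, 0, 0], [0, 0, 0]],
    [0.1, [0, 0, 0], [0, 0, 0]],
    [0, [0, 0, 0], [0, 0, 0]],
    [0, [0, 0, 0], [0, 0, 0]],
    [0, [0, 0, 0], [0, 0, 0]],
    [0, [0, 0, 0], [0, 0, 0]],
    [0, [0, 0, 0], [0, 0, 0]],
    [0, [0, 0, 0], [0, 0, 0]],
    [0, [0, 0, 0], [0, 0, 0]],
  ],
  force=40,
)

```text
time_s: 5.25
eef_pos: [0.5411, -0.1756, 0.2098]
eef_rot: [3.14, 0.003, 1.688]
contact_force: [1.7, -8.6, 0.1]
width: 0.147
```

Run:
```python
import numpy as np
a0=np.arctan2(145,-198)
f=lambda t:.245*np.array([np.cos(a0-np.radians(t)),np.sin(a0-np.radians(t))])*100
for t in range(0,104,2):print(t,np.round(f(t)-f(0),2))
```

```text
0 [0. 0.]
2 [0.52 0.68]
4 [1.06 1.34]
6 [1.62 1.99]
8 [2.21 2.61]
10 [2.81 3.21]
12 [3.44 3.79]
14 [4.09 4.35]
16 [4.76 4.89]
18 [5.44 5.4 ]
20 [6.14 5.89]
22 [6.86 6.35]
24 [7.6  6.79]
26 [8.35 7.2 ]
28 [9.11 7.59]
30 [9.89 7.94]
32 [10.67  8.28]
34 [11.47  8.58]
36 [12.28  8.85]
38 [13.1  9.1]
40 [13.93  9.32]
42 [14.76  9.51]
44 [15.6   9.67]
46 [16.45  9.8 ]
48 [17.3  9.9]
50 [18.15  9.97]
52 [19.   10.01]
54 [19.86 10.02]
56 [20.71 10.01]
58 [21.57  9.96]
60 [22.42  9.88]
62 [23.27  9.77]
64 [24.11  9.64]
66 [24.95  9.47]
68 [25.78  9.27]
70 [26.61  9.05]
72 [27.43  8.8 ]
74 [28.23  8.52]
76 [29.03  8.21]
78 [29.82  7.87]
80 [30.59  7.5 ]
82 [31.35  7.11]
84 [32.1  6.7]
86 [32.83  6.25]
88 [33.54  5.78]
90 [34.24  5.29]
92 [34.92  4.77]
94 [35.59  4.23]
96 [36.23  3.67]
98 [36.85  3.08]
100 [37.45  2.48]
102 [38.04  1.85]
```

Request:
drive_tool(
  motion=[
    [0, [0.1, 0, -0.3], [0, 0, 0]],
    [0, [0.4, 0, -0.7], [0, 0, 0]],
    [0, [0.7, 0, -1], [0, 0, 0]],
    [0, [1, 0, -1.35], [0, 0, 0]],
    [0, [1.5, 0, -2], [0, 0, 0]],
    [0, [2.1, 0, -2.6], [0, 0, 0]],
    [0, [2.7, 0, -3.2], [0, 0, 0]],
    [0, [3.35, 0, -3.8], [0, 0, 0]],
    [0, [4, 0, -4.35], [0, 0, 0]],
    [0, [4, 0, -4.35], [0, 0, 0]],
  ],
)

```text
time_s: 6.25
eef_pos: [0.5363, -0.1352, 0.2545]
eef_rot: [3.139, 0.004, 1.688]
contact_force: [-0.0, -11.2, 4.3]
width: 0.147
```

Run:
```python
from h import *
p=camera("scene")
save("c3.png",p,(90,250,210,400),4)
s=get_state();print(s["eef_pos"],s["contact_force"],s["width"])
```

```text
[ 0.53632152 -0.13552918  0.25428721] [ 0.81844563 -9.45248867  3.60427552] 0.14892198413132435
```

View pics/c3.png

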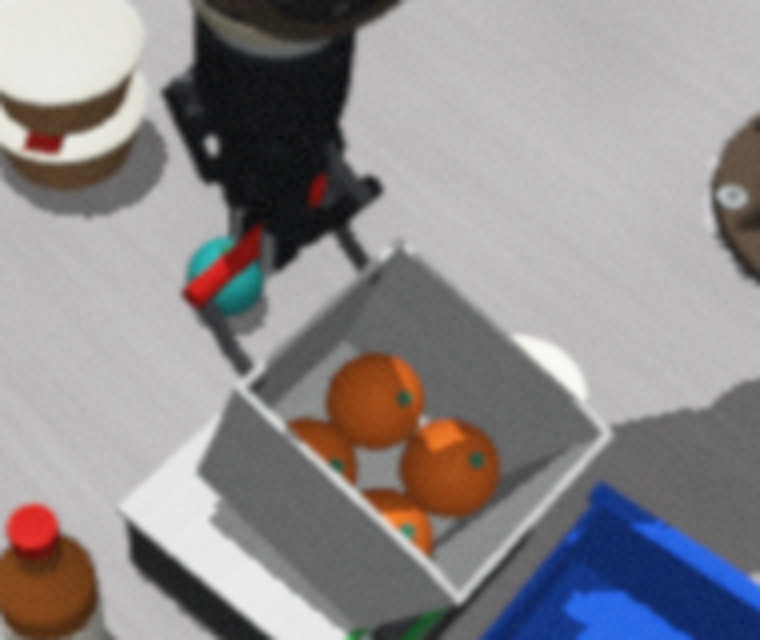

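The tub is tilted by about 14 degrees, with the bar held in the fingers at (270,240), the foot at the groove near (420,620) and all four fruit inside. I'll go on along the arc.

Request:
drive_tool(
  motion=[
    [0, [0.5, 0, -0.5], [0, 0, 0]],
    [0, [1.2, 0, -1.05], [0, 0, 0]],
    [0, [1.9, 0, -1.55], [0, 0, 0]],
    [0, [2.65, 0, -2], [0, 0, 0]],
    [0, [3.4, 0, -2.45], [0, 0, 0]],
    [0, [4.5, 0, -3.05], [0, 0, 0]],
    [0, [5.7, 0, -3.6], [0, 0, 0]],
    [0, [6.85, 0, -4.1], [0, 0, 0]],
    [0, [8.1, 0, -4.5], [0, 0, 0]],
    [0, [8.1, 0, -4.5], [0, 0, 0]],
  ],
)

```text
time_s: 7.3
eef_pos: [0.5272, -0.0542, 0.3007]
eef_rot: [3.136, 0.004, 1.689]
contact_force: [-0.1, -8.0, 14.7]
width: 0.146
```

Request:
drive_tool(
  motion=[
    [0, [0.8, 0, -0.35], [0, 0, 0]],
    [0, [1.65, 0, -0.6], [0, 0, 0]],
    [0, [2.9, 0, -0.9], [0, 0, 0]],
    [0, [4.15, 0, -1.1], [0, 0, 0]],
    [0, [5.45, 0, -1.25], [0, 0, 0]],
    [0, [6.7, 0, -1.3], [0, 0, 0]],
    [0, [8, 0, -1.3], [0, 0, 0]],
    [0, [9.3, 0, -1.25], [0, 0, 0]],
    [0, [10.55, 0, -1.15], [0, 0, 0]],
    [0, [10.55, 0, -1.15], [0, 0, 0]],
  ],
)

```text
time_s: 8.3
eef_pos: [0.5138, 0.0523, 0.3093]
eef_rot: [3.141, -0.001, 1.689]
contact_force: [3.0, -0.1, 4.7]
width: 0.147
```

Run:
```python
from h import *
p=camera("scene")
save("c4.png",p,(110,310,220,420),3)
s=get_state();print(s["eef_pos"],s["contact_force"],s["width"])
```

```text
[0.51398862 0.05163508 0.30936223] [ 2.44046641 -0.53330791  5.03216804] 0.14453559684022466
```

View pics/c4.png

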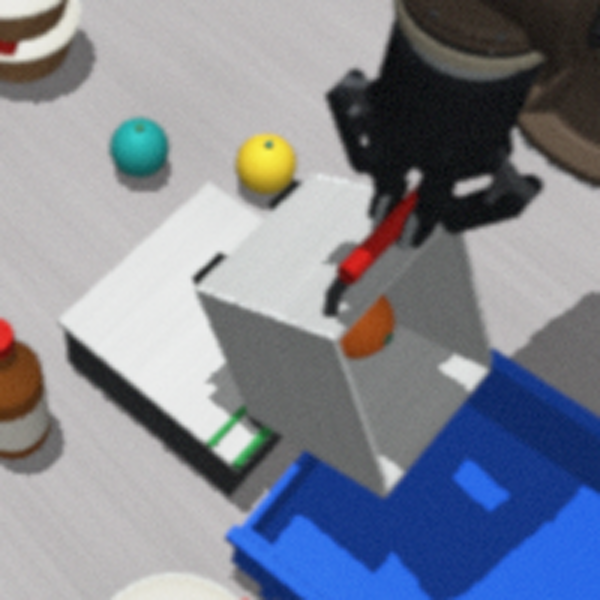

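The tub is at about 61 degrees with its foot by the green strips (240,440), its lip over the crate and the bar held. I'll continue slowly.

Request:
drive_tool(
  motion=[
    [0, [0.85, 0, 0.15], [0, 0, 0]],
    [0, [1.7, 0, 0.3], [0, 0, 0]],
    [0, [2.5, 0, 0.5], [0, 0, 0]],
    [0, [3.35, 0, 0.7], [0, 0, 0]],
    [0, [4.15, 0, 0.9], [0, 0, 0]],
    [0, [5, 0, 1.2], [0, 0, 0]],
    [0, [5.8, 0, 1.5], [0, 0, 0]],
    [0, [6.6, 0, 1.8], [0, 0, 0]],
    [0, [7.35, 0, 2.15], [0, 0, 0]],
    [0, [7.75, 0, 2.35], [0, 0, 0]],
  ],
)

```text
time_s: 9.35
eef_pos: [0.5046, 0.1285, 0.2852]
eef_rot: [-3.141, -0.0, 1.688]
contact_force: [2.4, 0.2, -1.1]
width: 0.141
```

Request:
drive_tool(
  motion=[
    [0, [0.75, 0, 0.4], [0, 0, 0]],
    [0, [1.5, 0, 0.8], [0, 0, 0]],
    [0, [2.25, 0, 1.25], [0, 0, 0]],
    [0, [2.95, 0, 1.7], [0, 0, 0]],
    [0, [3.65, 0, 2.2], [0, 0, 0]],
    [0, [4.3, 0, 2.75], [0, 0, 0]],
    [0, [5, 0, 3.25], [0, 0, 0]],
    [0, [5.65, 0, 3.85], [0, 0, 0]],
    [0, [6.25, 0, 4.4], [0, 0, 0]],
    [0, [6.25, 0, 4.4], [0, 0, 0]],
  ],
)

```text
time_s: 10.35
eef_pos: [0.4975, 0.1909, 0.2411]
eef_rot: [-3.141, -0.001, 1.688]
contact_force: [0.5, 4.6, 2.3]
width: 0.146
```

Run:
```python
from h import *
ps=[camera(n) for n in("scene","top")]
s=get_state();print(s["eef_pos"],s["contact_force"],s["width"])
a=cv2.resize(ps[0]["frame"][160:384,230:454,::-1],(400,400),interpolation=2);b=cv2.resize(ps[1]["frame"][140:300,90:250,::-1],(400,400),interpolation=2)
cv2.imwrite("pics/c5.png",np.hstack([a,b]))
```

```text
[0.49754382 0.19051034 0.2414931 ] [-0.22415768  6.15883778  2.96658643] 0.1428855569443489
```

View pics/c5.png

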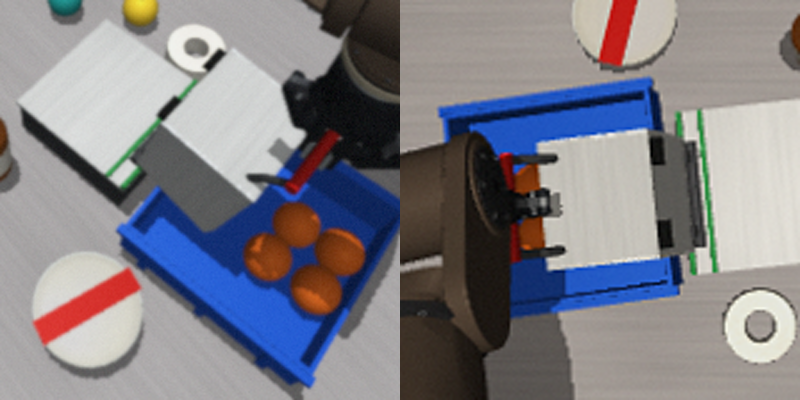

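All four mandarins lie in the crate (left crop, around (305,255)), and the foot rod is still between the green strips (right crop, column about 690). Now I'll rock back along the same arc.

Request:
drive_tool(
  motion=[
    [0, [-0.3, 0, -0.3], [0, 0, 0]],
    [0, [-0.95, 0, -0.85], [0, 0, 0]],
    [0, [-1.6, 0, -1.4], [0, 0, 0]],
    [0, [-2.25, 0, -1.95], [0, 0, 0]],
    [0, [-2.95, 0, -2.45], [0, 0, 0]],
    [0, [-3.65, 0, -2.95], [0, 0, 0]],
    [0, [-4.4, 0, -3.4], [0, 0, 0]],
    [0, [-5.1, 0, -3.85], [0, 0, 0]],
    [0, [-5.9, 0, -4.25], [0, 0, 0]],
    [0, [-6.25, 0, -4.4], [0, 0, 0]],
  ],
)

```text
time_s: 11.45
eef_pos: [0.505, 0.1271, 0.2864]
eef_rot: [3.141, -0.0, 1.687]
contact_force: [-1.3, 4.8, 2.2]
width: 0.147
```

Request:
drive_tool(
  motion=[
    [0, [-0.4, 0, -0.2], [0, 0, 0]],
    [0, [-1.15, 0, -0.55], [0, 0, 0]],
    [0, [-1.95, 0, -0.85], [0, 0, 0]],
    [0, [-2.75, 0, -1.15], [0, 0, 0]],
    [0, [-3.6, 0, -1.45], [0, 0, 0]],
    [0, [-4.4, 0, -1.65], [0, 0, 0]],
    [0, [-5.25, 0, -1.85], [0, 0, 0]],
    [0, [-6.05, 0, -2.05], [0, 0, 0]],
    [0, [-6.9, 0, -2.2], [0, 0, 0]],
    [0, [-7.75, 0, -2.35], [0, 0, 0]],
  ],
)

```text
time_s: 12.45
eef_pos: [0.5141, 0.0502, 0.31]
eef_rot: [3.141, -0.0, 1.688]
contact_force: [-2.0, 3.5, 7.0]
width: 0.144
```

Request:
drive_tool(
  motion=[
    [0, [-1, 0, -0.1], [0, 0, 0]],
    [0, [-2.2, 0, -0.15], [0, 0, 0]],
    [0, [-3.4, 0, -0.15], [0, 0, 0]],
    [0, [-4.6, 0, -0.1], [0, 0, 0]],
    [0, [-5.8, 0, 0], [0, 0, 0]],
    [0, [-7, 0, 0.2], [0, 0, 0]],
    [0, [-8.2, 0, 0.4], [0, 0, 0]],
    [0, [-9.4, 0, 0.75], [0, 0, 0]],
    [0, [-10.5, 0, 1.05], [0, 0, 0]],
    [0, [-10.5, 0, 1.05], [0, 0, 0]],
  ],
)

```text
time_s: 13.45
eef_pos: [0.5265, -0.0556, 0.2986]
eef_rot: [3.141, 0.001, 1.687]
contact_force: [-1.3, -2.3, 6.2]
width: 0.143
```

Request:
drive_tool(
  motion=[
    [0, [-0.8, 0, 0.3], [0, 0, 0]],
    [0, [-1.7, 0, 0.65], [0, 0, 0]],
    [0, [-2.6, 0, 1], [0, 0, 0]],
    [0, [-3.6, 0, 1.45], [0, 0, 0]],
    [0, [-4.6, 0, 2], [0, 0, 0]],
    [0, [-5.4, 0, 2.45], [0, 0, 0]],
    [0, [-6.1, 0, 2.95], [0, 0, 0]],
    [0, [-6.9, 0, 3.45], [0, 0, 0]],
    [0, [-7.6, 0, 3.95], [0, 0, 0]],
    [0, [-8.25, 0, 4.5], [0, 0, 0]],
  ],
)

```text
time_s: 14.45
eef_pos: [0.5359, -0.136, 0.2532]
eef_rot: [-3.141, -0.0, 1.688]
contact_force: [0.4, -3.2, 3.0]
width: 0.145
```

Request:
drive_tool(
  motion=[
    [0, [-0.6, 0, 0.6], [0, 0, 0]],
    [0, [-1.25, 0, 1.2], [0, 0, 0]],
    [0, [-1.8, 0, 1.8], [0, 0, 0]],
    [0, [-2.4, 0, 2.4], [0, 0, 0]],
    [0, [-2.75, 0, 2.8], [0, 0, 0]],
    [0, [-3.05, 0, 3.15], [0, 0, 0]],
    [0, [-3.3, 0, 3.5], [0, 0, 0]],
    [0, [-3.6, 0, 3.85], [0, 0, 0]],
    [0, [-3.8, 0, 4.15], [0, 0, 0]],
    [0, [-4, 0, 4.45], [0, 0, 0]],
  ],
)

```text
time_s: 15.45
eef_pos: [0.5412, -0.1768, 0.2095]
eef_rot: [3.14, 0.003, 1.688]
contact_force: [0.5, -11.2, 4.4]
width: 0.147
```

Request:
drive_tool(
  motion=[
    [0, [0, 0, 0.05], [0, 0, 0]],
    [0, [0, 0, 0.1], [0, 0, 0]],
    [0, [0, 0, 0.1], [0, 0, 0]],
    [0, [0, 0, 0.1], [0, 0, 0]],
    [0, [0, 0, 0.1], [0, 0, 0]],
    [0, [0, 0, 0.1], [0, 0, 0]],
    [0, [0, 0, 0.1], [0, 0, 0]],
    [0, [0, 0, 0.1], [0, 0, 0]],
    [0, [0, 0, 0.1], [0, 0, 0]],
    [0, [0, 0, 0.1], [0, 0, 0]],
  ],
)

```text
time_s: 16.45
eef_pos: [0.5413, -0.1772, 0.209]
eef_rot: [3.139, 0.004, 1.688]
contact_force: [0.7, -12.5, 6.4]
width: 0.148
```

Run:
```python
from h import *
p=camera("scene")
save("c6.png",p,(100,260,210,370),4)
s=get_state();print(s["eef_pos"],s["contact_force"],s["width"])
```

```text
[ 0.54134502 -0.17713471  0.2089667 ] [  0.98157312 -12.55828265   7.36249944] 0.14486497449082958
```

View pics/c6.png

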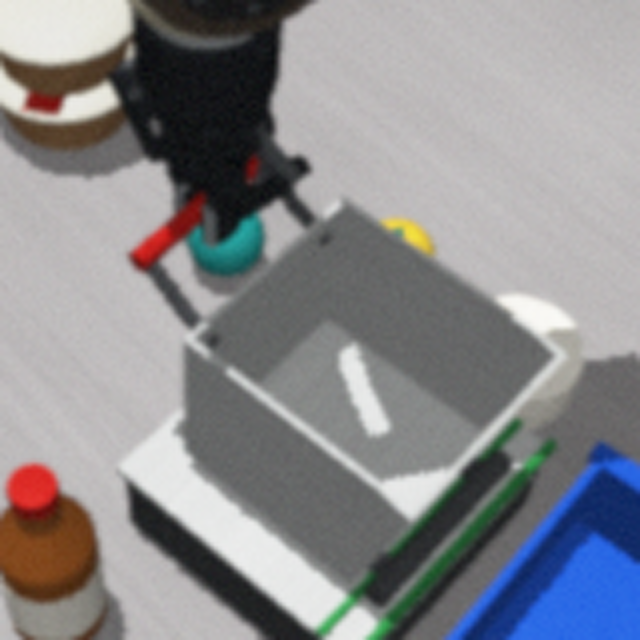

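The tub is upright and empty with its foot between the strips. I'll relieve the residual force, open and rise.

Request:
drive_tool(
  motion=[
    [0, [-0.1, 0, -0.05], [0, 0, 0]],
    [0, [-0.2, 0, -0.1], [0, 0, 0]],
    [0, [-0.2, 0, -0.1], [0, 0, 0]],
    [0.2, [-0.2, 0, -0.1], [0, 0, 0]],
    [0.3, [-0.2, 0, -0.1], [0, 0, 0]],
    [0.4, [-0.2, 0, -0.1], [0, 0, 0]],
    [0.45, [-0.2, 0, -0.1], [0, 0, 0]],
    [0.45, [-0.2, 0, -0.1], [0, 0, 0]],
    [0.45, [-0.2, 0, -0.1], [0, 0, 0]],
    [0.45, [-0.2, 0, -0.1], [0, 0, 0]],
  ],
)

```text
time_s: 17.5
eef_pos: [0.5408, -0.1771, 0.2093]
eef_rot: [3.142, -0.0, 1.688]
contact_force: [0.1, -0.0, 0.5]
width: 0.451
```

Request:
drive_tool(
  motion=[
    [0.45, [0, 0, -0.5], [0, 0, 0]],
    [0.45, [0, 0, -1.2], [0, 0, 0]],
    [0.45, [0, 0, -2], [0, 0, 0]],
    [0.45, [0, 0, -3], [0, 0, 0]],
    [0.45, [0, 0, -4.5], [0, 0, 0]],
    [0.45, [0, 0, -6.5], [0, 0, 0]],
    [0.45, [0, 0, -9], [0, 0, 0]],
    [0.45, [0, 0, -11], [0, 0, 0]],
    [0.45, [0, 0, -12], [0, 0, 0]],
    [0.45, [0, 0, -12], [0, 0, 0]],
  ],
)

```text
time_s: 18.5
eef_pos: [0.541, -0.1773, 0.3307]
eef_rot: [3.139, 0.001, 1.688]
contact_force: [0.5, 0.6, -0.4]
width: 0.451
```

Run:
```python
from h import *
ps=[camera(n) for n in("scene","top")]
s=get_state();print(s["time_s"],s["eef_pos"],s["contact_force"],s["width"])
a=cv2.resize(ps[0]["frame"][100:384,180:464,::-1],(500,500),interpolation=2);b=cv2.resize(ps[1]["frame"][140:300,90:250,::-1],(300,300),interpolation=2)
o=np.zeros((500,800,3),np.uint8);o[:,:500]=a;o[:300,500:]=b
cv2.imwrite("pics/c7.png",o)
for n in("sauce","label_roll","lunch_high","lunch_side"):print(n,[np.round(r["centre"],1) for r in find_in(ps[1],n)[:1]])
```

```text
18.6 [ 0.54051925 -0.17708164  0.32868869] [ 0.40303838  0.0402922  -0.83463353] 0.4495124184558397
sauce [array([153.9, 254.2])]
label_roll [array([239.8, 127.5])]
lunch_high [array([248.7, 377.1])]
lunch_side [array([145.1, 181.9])]
```

View pics/c7.png

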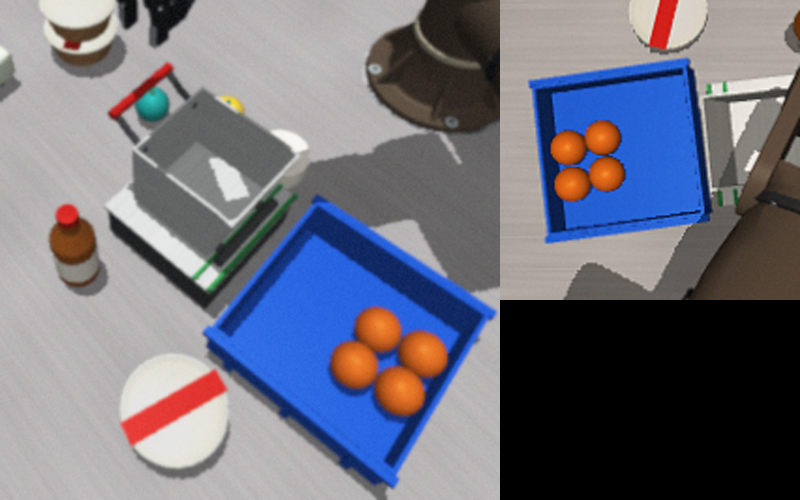

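The fruit is in the crate, the tub is upright in the groove, the gripper is clear and the bystanders are in place.

```bash
python3 -c "
from plant import hand_in
print(hand_in())"
```

```text
the job is handed in; nothing more can be done
None
```

I rocked the tub by its red handle to about 98 degrees, so all four mandarins rolled into the crate. I then guided it back at under about 0.6 rad/s, let go and handed the job in at about 18.6 s; no verdict was reported.

**Final pictures:**
- All four mandarins are in the crate and look settled.
- The tub is empty and upright, with its foot between the green strips.
- The gripper is about 10 cm above the handle and touches nothing. The measured contact force was under 1 N.

**Forces:** No reading at the end of a move passed about 17 N at the wrist. I did not log the force during the moves.

**Disagreements:**
- The bar came back about 1.6 mm farther back and 0.8 mm lower than where I first gripped it. That is within the groove's play.
- In the last top picture the detector placed the label roll far off, at pixel [240, 128], because the arm hid the real one. In the scene picture the roll looks to be where it was.
- The detector put the sauce bottle, the upper lunch box and the side lunch box within 3 pixels of where they were. I checked the lower lunch box only by eye.

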